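# Fit the sprung cover plate into the propagator tank

### The job

Close the propagator's water tank with its loose white cover plate. The plate is longer than the opening: tip it, tuck one end under the wide lip (the robot's side) and push it against the sprung strip hidden there, lower the other end past the narrow lip and let the plate come back, so that it lies flat on the ledges, caught under both lips, and is let go. Feel your way and never force the plate against the tank (stay under about 20 N); leave the other things where they stand.

Things in the scene. Friction and masses are not known exactly. Their poses are not given: they have to be found in the camera images.
- plate: Loose white cover plate, 150 (x) x 110 (y) x 6 mm, 0.18-0.35 kg, lying flat on the bench, the same either way round. Origin: centre of its underside; z up out of its face. In its middle stands a grey finger tab, 14 mm thick (x), 50 mm long (y), from 6 to 46 mm above the underside: the place to grasp it.
- tank: Fixed grey tub with an aluminium rim frame on top, 204 x 140 mm, 69 mm high. Origin at bench level below the nominal seat; x points from the wide lip (robot's side) to the narrow lip. The rim frame (ledges, lips, walls, strip as one) is firmly clamped in slotted holes up to 12 mm either way along x from the tub's nominal place; this shift is NOT in any reported pose and must be felt or seen.
- seat (a point): Nominal place (see tank) of the seated plate's origin: on the ledges, 50 mm above the bench. Ledges run all round at this height. Side walls stand at y = +-58 mm up to 19 mm above the ledges (no lips on those sides). Far wall, below the narrow lip, at x = +75 mm from here.
- wide_lip (a point): Nominal middle of the free edge (underside) of the wide lip, 14 mm above the ledges, 69 mm from the seat towards -x; the lip is 5 mm thick and reaches 32 mm back to the near wall. A plate tilted up to about 25 degrees with its low end on the ledge can slide in below it.
- narrow_lip (a point): Nominal middle of the free edge (underside) of the narrow lip, 14 mm above the ledges, 67 mm from the seat towards +x, 5 mm thick. The 150 mm plate's far end passes down by it only while the sprung strip is pushed in by 9 mm or more.
- strip_face (a point): Nominal face of the free sprung strip, hidden under the wide lip, 74 mm from the seat towards -x, 1 to 12 mm above the ledge. It gives 11.5 mm towards -x, at about 4 N first, rising to about 9 N, then stops hard. When the plate lies level on the ledges and is let go, the spring slides it to the far wall by itself.
- beaker: Bystander: clear 100 ml beaker, 70 mm across, 81 mm high; origin under its centre.
- timer: Bystander: round kitchen timer, 66 mm across, 46 mm high; origin under its centre.
- tape: Bystander: roll of masking tape lying flat, 96 mm across, 25 mm high; origin under its centre.
- vial_near: Bystander: small capped vial, 22 mm across, 69 mm high, in front; origin under its centre.
- vial_far: Bystander: a like vial, behind; origin under its centre.

How it is judged:
At the end, for the whole second after the job is handed in: The plate rests at ledge height in the tank (underside 47 to 52.5 mm above the bench), level within 0.03 rad, within 18 mm along x and 8 mm along y of the tank's origin, at rest (z of plate in the frame of tank between 0.047 and 0.0525 m and angle between plate's own z axis and vertical below 0.03 rad and x of plate in the frame of tank between -0.018 and 0.018 m and y of plate in the frame of tank between -0.008 and 0.008 m and linear speed of plate below 0.01 m/s); the robot touches nothing.
It fails at once if the plate is forced against the tank with more than 30 N (contact force between plate and tank above 30 N).
It fails at once if a bystander (beaker, timer, tape, vials) is moved by more than 3 cm (distance of any of beaker, timer, tape, vial_near, vial_far from where it was at the start of the episode above 0.03 m).
It also fails if it takes over 64 s, if anything falls off the work surface, if the arm or the gripper's body presses on something with over 40 N, if the wrist force passes 120 N, or if a joint passes its speed limit or range.

### The arm

A 7-joint arm with a two-finger parallel gripper is mounted at the origin on a cart in front of the work surface, level with it; the furniture and walls round the work are solid. World frame = base frame: x ahead of the robot, y to its left, z up, the work surface at z = 0. Lengths are in m, angles in rad, forces in N, time in s.
With the tool pointing down it reaches from about 0.425 to 0.925 m from the base axis. Payload 6.8 kg.
Tool frame: the origin (TCP) lies at the very end of the fingers, on their centre line; the grasp point (between the pads) lies 19 mm behind it; z points along the fingers, y is the line along which they close (so a half turn about z gives the same grasp; the last joint's range is limited). The gripper opens to 85 mm and grips with 20 to 120 N. Pads are 22 mm wide; open, the fingers measure 114 mm over their backs; the gripper's body (76 mm by 85 mm) begins 54 mm behind the grasp point. The pads swing forward as they close: fully open they stand 13 mm farther back than shut.
Start: joints at [-1.267, 0.477, 0.022, 1.555, -0.011, 1.109, -0.083], TCP at [0.27, 0.619, 0.231] pointing down, gripper open.
Joint ranges: [-2.96, 2.96], [-0.34, 2.1], [-1.41, 1.46], [0.24, 2.44], [-1.37, 4.51], [0.17, 1.92], [-2.96, 2.96]. Speed limits (rad/s): [2.39, 2.39, 3.14, 3.14, 3.14, 3.14, 3.14].

### API

Orientations are given as a unit quaternion [w, x, y, z].
In Python, from station import get_obs, read_camera, hand_in gives the robot as it stands.
- The arm moves only by the tool arm_command, never from a script. Its argument "commands" is one flat list of numbers, 7 for each row, row after row: the shift along the tool's x, y, z in m, then the turn, a rotation vector about the tool's x, y, z in degrees, then the opening, from 0 (shut) to 1 (fully open). In form: [tx, ty, tz, rx, ry, rz, fingers, tx, ty, tz, rx, ry, rz, fingers, ...]. A call has 1 to 8 rows; each row is the pose to reach, as a shift and turn from the pose commanded when the call began, along the tool's axes at that moment; what a row does not reach only later rows make up. A row lasts 1/10 s, in which the tool goes at most 50 mm and 8.59 degrees, less where a joint would pass 70% of its speed; a pose out of reach is approached as far as the arm can. A call with a gripper value outside its range is refused whole. The fingers move at their own pace and stop on an object; "force" is the grip in N (left out, the last holds). Time passes only in rows, so rows that repeat a pose let the fingers close. It gives the time, the measured TCP pose, the force, the opening and the grip force at its end, in the units of the state.
- get_obs(): the state, without advancing time (a new reading comes with each control period).
- read_camera(name): name is "side" or "top"; returns a dict with "img" (480x640x3 uint8, red, green, blue), "camera_matrix" (3x3 intrinsics, pixels), "k1" (the pictures are not rectified: a ray, as slopes to the right and down, at radius r is drawn at 1 + k1 r^2 times it, then the intrinsics apply), "pose" (4x4, takes a point from camera to world coordinates). Camera axes: x right, y down, z forward; pixel columns grow to the right and rows downward; lengths in m; the calibration is good to about 2 mm. A picture is of the moment at which its call begins. There is no depth.
- hand_in(): hands the job in; it is judged then, once.
The state is a dict: "t": time; "q": joint angles; "joint_vel": joint speeds; "joint_torque": joint torques, N m; "eef_pos": TCP position; "tool_rot": TCP orientation; "contact_force": force on the tool from outside, world axes, zero at the start; "torque": the same for the moment, N m; "gripper_width": opening from 0.0 (shut) to 1.0 (fully open); "grasp_force": force on a finger pad.
Only numpy, scipy, OpenCV 4.12 (cv2) and the standard library are available. Lean on these libraries where they do the work, as an engineer would, in place of code of your own. Each camera call takes 0.05 s, during which the arm holds its last target. There are 200 camera calls.

## Working session

There is one attempt and no reset: what is moved stays moved. The work goes in short steps, Python scripts to look and compute and a tool call to move; the robot and the scene stay as the last step left them, time stands still between calls to the robot, and variables do not carry over. Pictures are saved under pics/ and viewed, at most 10 in all, crops included, and the job is handed in when it is done.

Besides the shell and the picture viewer there is one more tool, called after "Emit:" in YAML: its name, and indented under it one key for each argument. arm_command: Moves the arm, as the interface text tells. Its arguments: {"type":"object","properties":{"commands":{"type":"array","items":{"type":"number"}},"force":{"type":"number"}},"required":["commands"]}

```bash
mkdir -p pics
cat > h.py <<'E'
import numpy as np, cv2
from station import get_obs, read_camera, hand_in
def snap(n,f):
    c=read_camera(n); cv2.imwrite('pics/'+f,c['img'][:,:,::-1]); np.savez('pics/'+f+'.npz',**c); return c
def ray(c,u,v):
    K=c['camera_matrix']; d=np.array([(u-K[0,2])/K[0,0],(v-K[1,2])/K[1,1]]); s=d.copy()
    for _ in range(30): s=d/(1+c['k1']*(s@s))
    T=c['pose']; return T[:3,3],T[:3,:3]@np.array([s[0],s[1],1])
def onz(c,u,v,z):
    o,d=ray(c,u,v); return o+d*(z-o[2])/d[2]
def proj(c,p):
    T=c['pose'];q=T[:3,:3].T@(np.array(p)-T[:3,3]);s=q[:2]/q[2];s=s*(1+c['k1']*(s@s));K=c['camera_matrix'];return K[0,0]*s[0]+K[0,2],K[1,1]*s[1]+K[1,2]
E
python3 - <<'E'
from h import *
for n in('top','side'):
    c=snap(n,n+'0.png');print(n,c['pose'].round(3).tolist(),c['camera_matrix'].round(1).tolist(),c['k1'])
print(get_obs())
E
```

```text
top [[-0.001, -0.995, 0.105, 0.407], [-1.0, 0.0, -0.007, -0.027], [0.007, -0.105, -0.994, 1.316], [0.0, 0.0, 0.0, 1.0]] [[448.8, 0.0, 307.9], [0.0, 448.8, 239.1], [0.0, 0.0, 1.0]] 0.022387129258421554
side [[0.893, -0.313, 0.323, 0.083], [-0.449, -0.623, 0.641, -0.972], [0.001, -0.717, -0.697, 1.103], [0.0, 0.0, 0.0, 1.0]] [[559.3, 0.0, 309.8], [0.0, 559.3, 246.3], [0.0, 0.0, 1.0]] -0.04779293509902408
{'t': 0.1, 'q': array([-1.26710743,  0.47774513,  0.02236887,  1.55634546, -0.01150627,
        1.10932089, -0.08307605]), 'joint_vel': array([ 0.00051795, -0.00185109,  0.00127438, -0.00090425, -0.00127226,
        0.00015264,  0.00135642]), 'joint_torque': array([ 4.25427381e-03, -5.97761393e+01,  1.61349278e+00, -2.81954706e+01,
        1.27645856e-02,  4.97143992e-03, -1.17365138e-05]), 'eef_pos': array([0.26997637, 0.61806972, 0.23040789]), 'tool_rot': array([-1.08449665e-04,  2.04433933e-01,  9.78879999e-01, -8.38161371e-04]), 'contact_force': array([ 0.67945212,  0.84696849, -0.28513784]), 'torque': array([ 0.04736859, -0.00176432, -0.03212745]), 'grasp_force': 0.0, 'gripper_width': 0.9988361977804442}
```

View pics/top0.png

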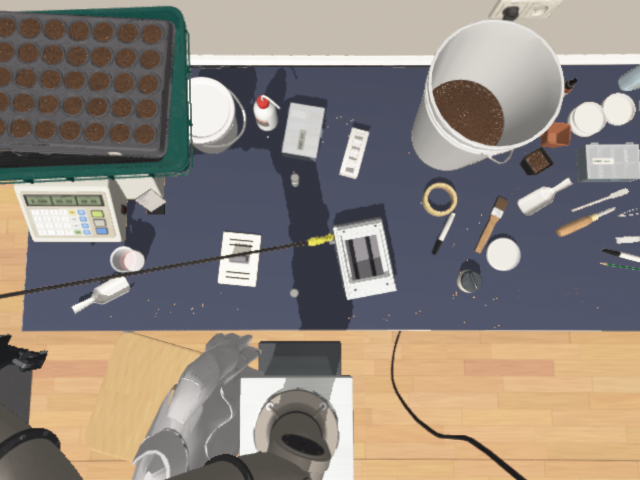

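View pics/side0.png

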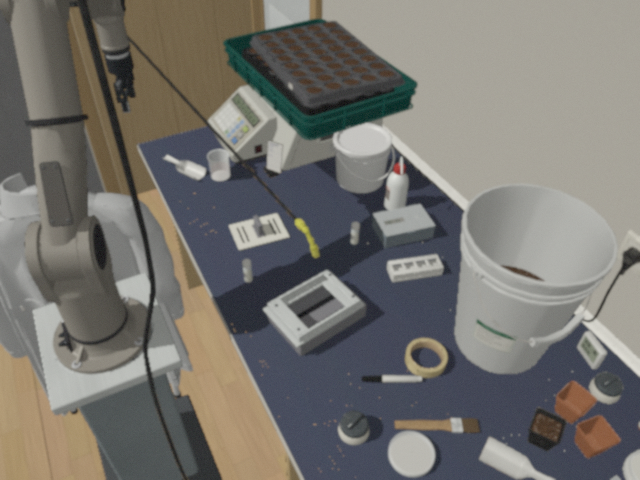

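The top view shows the plate at about (240,259), the tank at (364,259), vials at (294,180) and (294,293), and a yellow-ended hose ending near (332,238). I'll enlarge both views.

Run:
```python
from h import *
t=cv2.imread('pics/top0.png');s=cv2.imread('pics/side0.png')
a=cv2.resize(t[210:310,205:405],(800,400),interpolation=cv2.INTER_CUBIC);cv2.imwrite('pics/tc.png',a)
a=cv2.resize(s[200:360,220:380],(600,600),interpolation=cv2.INTER_CUBIC);cv2.imwrite('pics/sc.png',a)
```

```text
(no output)
```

View pics/tc.png

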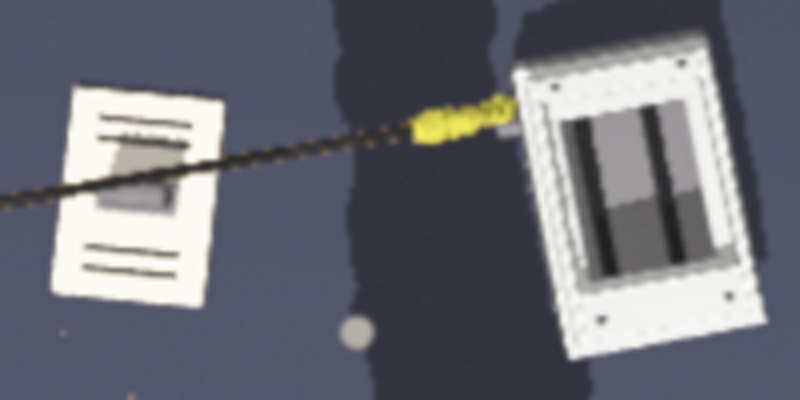

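View pics/sc.png

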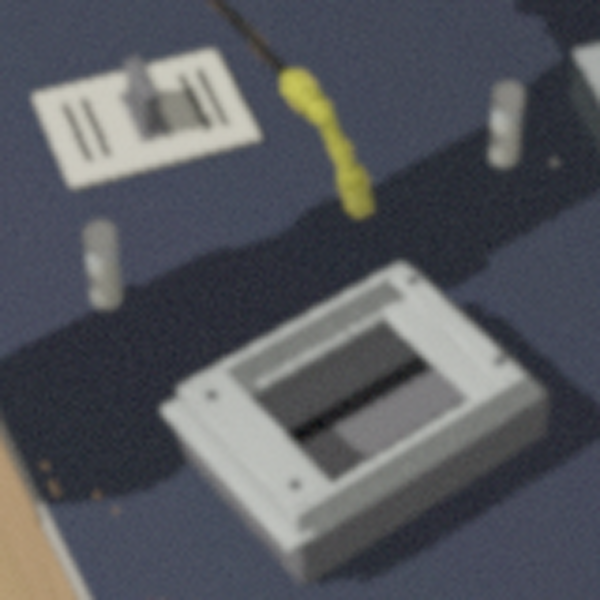

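Run:
```python
from h import *
c=dict(np.load('pics/top0.png.npz'));s=dict(np.load('pics/side0.png.npz'))
T=lambda u,v,z:onz(c,205+u/4-.4,210+v/4-.4,z)
S=lambda u,v,z:onz(s,220+u/3.75-.4,200+v/3.75-.4,z)
def tri(a,b):
    o,d=ray(c,205+a[0]/4-.4,210+a[1]/4-.4);p,e=ray(s,220+b[0]/3.75-.4,200+b[1]/3.75-.4)
    k=np.linalg.lstsq(np.c_[d,-e],p-o,rcond=None)[0];return ((o+d*k[0]+p+e*k[1])/2).round(3),np.linalg.norm(o+d*k[0]-p-e*k[1]).round(4)
print('hose',tri((512,105),(358,212)),tri((412,130),(285,75)))
print('plate top',[T(*p,.006)[:2].round(4).tolist() for p in((72,87),(225,102),(203,307),(50,292))])
print('plate side',[S(*p,.006)[:2].round(4).tolist() for p in((32,94),(215,48),(262,137),(72,188))])
print('tank top',[T(*p,.069)[:2].round(4).tolist() for p in((517,68),(705,32),(767,322),(570,360))])
print('tank tri: nl,far-left.. ',tri((705,32),(548,393)),tri((517,68),(400,262)),tri((570,360),(163,408)),tri((767,322),(302,575)))
print('vials',[T(*p,.069)[:2].round(3).tolist() for p in((356,332),)],S(103,300,0)[:2],S(503,160,0)[:2])
img=c['img'].astype(int);hsv=cv2.cvtColor(c['img'],cv2.COLOR_RGB2HSV)
m=((hsv[:,:,2]>200)&(hsv[:,:,1]<40)).astype(np.uint8);m[:, :205]=0;m[:210]=0;m[310:]=0;m[:,405:]=0
m2=cv2.morphologyEx(m,cv2.MORPH_CLOSE,np.ones((5,5)))
for k in cv2.findContours(m2,0,2)[0]:
    if cv2.contourArea(k)>300: r=cv2.minAreaRect(k);print(r);b=cv2.boxPoints(r);print([onz(c,*p,.006 if r[0][0]<300 else .069)[:2].round(4).tolist() for p in b])
```

```text
hose (array([ 0.539, -0.101,  0.115]), np.float64(0.0059)) (array([ 0.517, -0.034,  0.192]), np.float64(0.0017))
plate top [[0.5678, 0.2141], [0.5568, 0.102], [0.4072, 0.1163], [0.4182, 0.2271]]
plate side [[0.4179, 0.2264], [0.5686, 0.2123], [0.5578, 0.101], [0.4073, 0.1143]]
tank top [[0.5735, -0.1084], [0.599, -0.2406], [0.3967, -0.2798], [0.3707, -0.1435]]
tank tri: nl,far-left..  (array([ 0.603, -0.244,  0.047]), np.float64(0.0004)) (array([ 0.571, -0.108,  0.059]), np.float64(0.0091)) (array([ 0.371, -0.146,  0.05 ]), np.float64(0.0019)) (array([ 0.399, -0.289,  0.029]), np.float64(0.0056))
vials [[0.39, 0.004]] [0.38692739 0.00407958] [0.71335231 0.00141517]
((238.9573211669922, 258.8841247558594), (38.09888458251953, 52.123687744140625), 6.340191841125488)
[[0.418, 0.227], [0.5692, 0.2133], [0.5568, 0.1022], [0.4057, 0.1173]]
((364.052001953125, 258.7153015136719), (73.42536926269531, 49.469757080078125), 78.90628051757812)
[[0.5711, -0.1052], [0.5981, -0.2418], [0.397, -0.2771], [0.371, -0.1428]]
```

Run:
```python
from h import *
c=dict(np.load('pics/top0.png.npz'));s=dict(np.load('pics/side0.png.npz'))
# side line pixel polyline
L=np.array([[300,222],[288,208],[270,187],[250,165],[215,125],[175,82],[150,55],[130,38]],float)
for u,v in((308,242.5),(285,246),(262,250),(240,254),(200,261),(150,270),(100,279),(50,287),(5,295)):
    o,d=ray(c,u-.4,v-.4);best=None
    for i in range(len(L)-1):
        for k in np.linspace(0,1,30):
            p,e=ray(s,*(L[i]*(1-k)+L[i+1]*k))
            t=np.linalg.lstsq(np.c_[d,-e],p-o,rcond=None)[0];g=np.linalg.norm(o+d*t[0]-p-e*t[1])
            if best is None or g<best[0]: best=(g,(o+d*t[0]).round(3))
    print((u,v),best)
```

```text
(308, 242.5) (np.float64(0.0001793211477418347), array([ 0.517, -0.034,  0.2  ]))
(285, 246) (np.float64(7.893595681044286e-05), array([0.507, 0.023, 0.211]))
(262, 250) (np.float64(0.00020691640685210186), array([0.496, 0.078, 0.224]))
(240, 254) (np.float64(0.0006795755311990432), array([0.486, 0.13 , 0.237]))
(200, 261) (np.float64(0.0010598263763215991), array([0.468, 0.22 , 0.257]))
(150, 270) (np.float64(0.001248580827193353), array([0.446, 0.329, 0.279]))
(100, 279) (np.float64(0.00036086641061094536), array([0.425, 0.432, 0.3  ]))
(50, 287) (np.float64(0.0016199096881997898), array([0.408, 0.535, 0.311]))
(5, 295) (np.float64(0.0009014423634890307), array([0.391, 0.619, 0.328]))
```

```bash
cat >> h.py <<'E'
from scipy.spatial.transform import Rotation as Ro
def R_target(yaw,tilt):  # tool y along yaw dir (deg); tilt>0 = far end (+x) up
    y=np.radians(yaw); Y=np.array([np.cos(y),np.sin(y),0]);Z=np.array([0,0,-1.]);X=np.cross(Y,Z)
    side=np.cross([0,0,1.],Y)
    return Ro.from_rotvec(-np.radians(tilt)*side)*Ro.from_matrix(np.c_[X,Y,Z])
def delta(pos,yaw,tilt=0,o=None):
    o=o or get_obs(); w,x,y,z=o['tool_rot'];R=Ro.from_quat([x,y,z,w])
    d=R.inv().apply(np.array(pos)-o['eef_pos']);r=(R.inv()*R_target(yaw,tilt)).as_rotvec(degrees=True)
    print('d',d.round(4),'r',r.round(2),'F',o['contact_force'].round(1),'t',round(o['t'],2),'w',round(o['gripper_width'],3));return d,r
E
python3 - <<'E'
from h import *
c=dict(np.load('pics/top0.png.npz'))
g=cv2.cvtColor(c['img'],cv2.COLOR_RGB2GRAY).astype(np.float32)
a=np.radians(10.6);C=np.array([.4845,-.1925]);ex=np.array([np.cos(a),np.sin(a)]);ey=np.array([-ex[1],ex[0]])
for z in(.069,):
  xs=np.arange(-125,126,2.5)
  P=[]
  for x in xs:
    v=[]
    for y in np.arange(-35,36,5):
      u,w=proj(c,[*(C+ex*x/1e3+ey*y/1e3),z]);v.append(cv2.remap(g,np.float32([[u]]),np.float32([[w]]),1)[0,0])
    P.append(np.mean(v))
  print([f'{x:.0f}:{p:.0f}' for x,p in zip(xs,P)])
  P=[]
  ys=np.arange(-90,91,2.5)
  for y in ys:
    v=[]
    for x in list(range(-95,-70,5))+list(range(75,98,5)):
      u,w=proj(c,[*(C+ex*x/1e3+ey*y/1e3),z]);v.append(cv2.remap(g,np.float32([[u]]),np.float32([[w]]),1)[0,0])
    P.append(np.mean(v))
  print([f'{x:.0f}:{p:.0f}' for x,p in zip(ys,P)])
delta([.40,.36,.2],-5.2);delta([.488,.1643,.12],-5.2)
E
```

```text
['-125:88', '-122:88', '-120:88', '-118:88', '-115:88', '-112:88', '-110:88', '-108:89', '-105:106', '-102:171', '-100:230', '-98:243', '-95:244', '-92:244', '-90:243', '-88:243', '-85:243', '-82:243', '-80:243', '-78:243', '-75:243', '-72:243', '-70:242', '-68:242', '-65:242', '-62:228', '-60:196', '-58:170', '-55:158', '-52:125', '-50:93', '-48:82', '-45:81', '-42:81', '-40:80', '-38:80', '-35:80', '-32:81', '-30:80', '-28:80', '-25:80', '-22:80', '-20:80', '-18:81', '-15:80', '-12:80', '-10:80', '-8:83', '-5:92', '-2:108', '0:118', '2:120', '5:119', '8:119', '10:121', '12:121', '15:120', '18:120', '20:119', '22:120', '25:120', '28:120', '30:119', '32:119', '35:118', '38:119', '40:120', '42:120', '45:119', '48:118', '50:117', '52:118', '55:118', '58:126', '60:165', '62:220', '65:239', '68:242', '70:241', '72:239', '75:239', '78:240', '80:241', '82:240', '85:240', '88:239', '90:221', '92:189', '95:168', '98:162', '100:142', '102:114', '105:91', '108:73', '110:59', '112:54', '115:53', '118:53', '120:53', '122:53', '125:53']
['-90:86', '-88:85', '-85:83', '-82:77', '-80:71', '-78:70',
[... 180 characters left out ...]
234', '-32:234', '-30:233', '-28:232', '-25:230', '-22:231', '-20:233', '-18:234', '-15:234', '-12:233', '-10:232', '-8:232', '-5:233', '-2:234', '0:233', '2:232', '5:231', '8:231', '10:232', '12:234', '15:233', '18:232', '20:231', '22:231', '25:232', '28:234', '30:234', '32:234', '35:231', '38:226', '40:216', '42:210', '45:216', '48:226', '50:229', '52:227', '55:228', '58:232', '60:231', '62:229', '65:235', '68:229', '70:177', '72:111', '75:88', '78:88', '80:91', '82:88', '85:86', '88:83', '90:78']
d [-0.2224 -0.1844  0.0307] r [-8.000e-02  7.000e-02  7.161e+01] F [ 0.7  0.8 -0.3] t 0.1 w 0.999
d [-0.3814 -0.3284  0.111 ] r [-8.000e-02  7.000e-02  7.161e+01] F [ 0.7  0.8 -0.3] t 0.1 w 0.999
```

Run:
```python
from h import *
t=cv2.imread('pics/top0.png');s=cv2.imread('pics/side0.png')
a=cv2.resize(t[214:304,328:402],None,fx=5.4,fy=6.6,interpolation=cv2.INTER_CUBIC)
b=cv2.resize(s[262:362,258:372],None,fx=3.5,fy=5.94,interpolation=cv2.INTER_CUBIC)
b=b[:a.shape[0]];a=a[:b.shape[0]];im=np.hstack([a,b])[:600,:800].astype(float)
im=255*(im/255)**1.0; im=np.where(im>130,(im-130)*2+5,im*.6).clip(0,255)
cv2.imwrite('pics/z.png',im)
```

```text
[ WARN:0@0.350] global loadsave.cpp:1063 imwrite_ Unsupported depth image for selected encoder is fallbacked to CV_8U.
```

View pics/z.png

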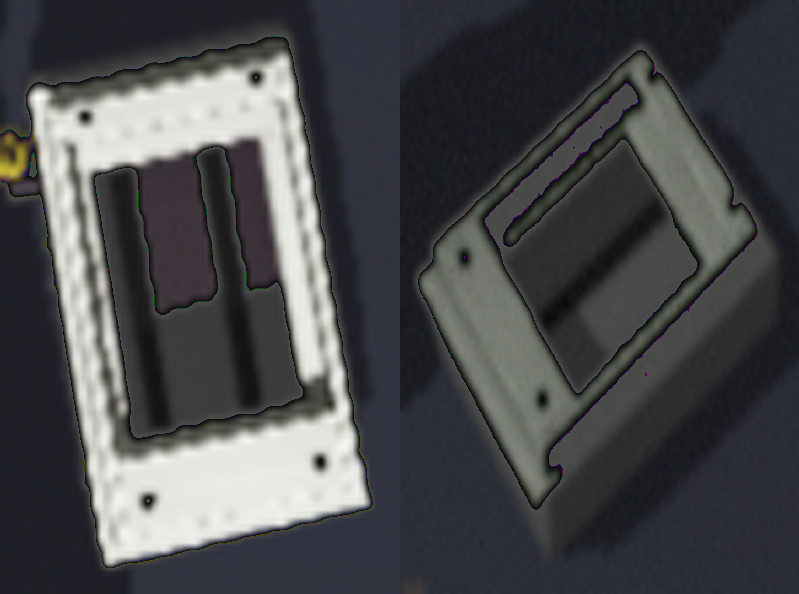

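Emit:
arm_command:
  commands: [-0.028,-0.023,0.0,0,0,8,1,-0.056,-0.046,0.0,0,0,16,1,-0.084,-0.069,0.0,0,0,24,1,-0.112,-0.092,0.005,0,0,32,1,-0.14,-0.115,0.01,0,0,40,1,-0.168,-0.14,0.015,0,0,48,1,-0.196,-0.162,0.02,0,0,56,1,-0.222,-0.184,0.03,0,0,64,1]

```text
t: 0.9
eef_pos: [0.4008, 0.3597, 0.2014]
tool_rot: [-0.0, 0.694, 0.72, 0.0]
contact_force: [0.3, 0.8, 0.6]
gripper_width: 1.001
grasp_force: 0.0
```

The top view shows the wide lip's free edge casting a shadow, so the light comes from −x. Its edge is about 8 mm farther +x than nominal, so the rim is shifted roughly +8 mm. The arm has met no hose contact so far. I'll carry on over the plate.

Emit:
arm_command:
  commands: [-0.028,0.011,0.01,0,0,2,0.7,-0.056,0.022,0.02,0,0,4,0.7,-0.084,0.033,0.03,0,0,6,0.7,-0.112,0.044,0.04,0,0,7.3,0.7,-0.14,0.055,0.05,0,0,7.3,0.7,-0.17,0.068,0.06,0,0,7.3,0.7,-0.198,0.08,0.07,0,0,7.3,0.7,-0.198,0.08,0.08,0,0,7.3,0.7]

```text
t: 1.7
eef_pos: [0.4897, 0.1619, 0.1209]
tool_rot: [0.001, 0.739, 0.674, -0.0]
contact_force: [0.6, 0.2, -0.4]
gripper_width: 0.699
grasp_force: 0.0
```

Run:
```python
from h import *
c=snap('side','s1.png');cv2.imwrite('pics/s1c.png',cv2.resize(c['img'][0:330,60:400,::-1],None,fx=1.8,fy=1.8))
delta([.488,.1643,.012],-5.2);print(get_obs()['joint_torque'].round(1),get_obs()['q'].round(2))
```

```text
d [0.0005 0.0003 0.1074] r [-0.1   0.12  0.07] F [-0.4  0.4 -1.7] t 1.75 w 0.699
[  2.2 -47.    6.8 -22.6   0.2  -0.1   0.2] [-0.76  0.38  0.39  2.06 -0.21  0.74 -0.34]
```

View pics/s1c.png

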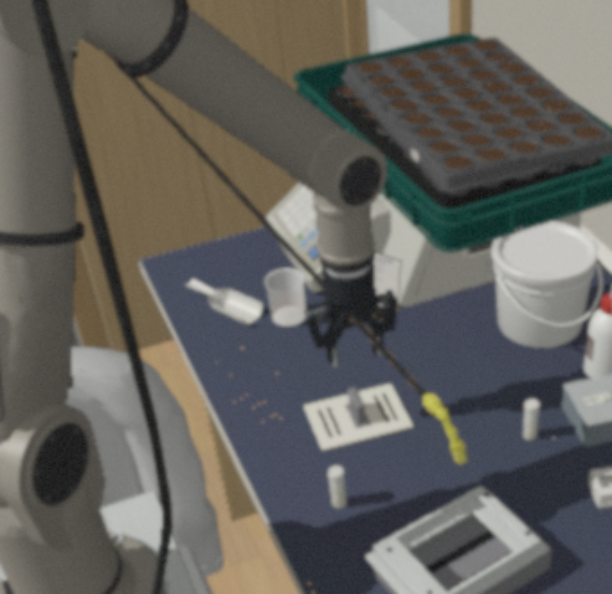

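The picture shows the hose passing straight through the gripper, unmoved and with no force, so it is only visual. I'll descend and grasp.

Emit:
arm_command:
  commands: [0,0,0.03,0,0,0,0.7,0,0,0.06,0,0,0,0.7,0,0,0.09,0,0,0,0.7,0,0,0.107,0,0,0,0.7,0,0,0.107,0,0,0,0.7]

```text
t: 2.25
eef_pos: [0.4859, 0.1672, 0.0122]
tool_rot: [-0.001, 0.736, 0.677, -0.002]
contact_force: [-0.1, 0.2, 0.3]
gripper_width: 0.7
grasp_force: 0.0
```

Emit:
arm_command:
  commands: [0,0,0,0,0,0,0,0,0,0,0,0,0,0,0,0,0,0,0,0,0,0,0,0,0,0,0,0,0,0,0,0,0,0,0,0,0,0,0,0,0,0]
  force: 60

```text
t: 2.85
eef_pos: [0.4888, 0.1673, 0.0155]
tool_rot: [-0.0, 0.737, 0.676, 0.001]
contact_force: [-1.2, 0.4, 6.3]
gripper_width: 0.152
grasp_force: 59.8
```

Emit:
arm_command:
  commands: [0,0,-0.02,0,0,0,0,0,0,-0.05,0,0,0,0,0,0,-0.08,0,0,0,0,0,0,-0.11,0,0,0,0,0,0,-0.14,0,0,0,0,0,0,-0.14,0,0,0,0]

```text
t: 3.45
eef_pos: [0.4906, 0.1675, 0.1582]
tool_rot: [0.001, 0.737, 0.676, 0.004]
contact_force: [0.7, -0.5, -2.4]
gripper_width: 0.154
grasp_force: 59.0
```

Run:
```python
from h import *
a=np.radians(10.6);C=np.array([.4845,-.1925]);ex=np.array([np.cos(a),np.sin(a)]);ey=np.array([-ex[1],ex[0]])
o=get_obs();print(o['eef_pos'].round(4),o['contact_force'].round(1),o['torque'].round(2),o['grasp_force'],o['gripper_width'])
# target above tank, plate centre 8mm in C frame + 15 => clear
p=C+ex*.012+ey*.001
print(p);delta([*p,.20],10.6)
for n in('side','top'):
    c=snap(n,n+'2.png')
```

```text
[0.4906 0.1675 0.1582] [ 0.7 -0.5 -2.4] [ 0.05 -0.06  0.  ] 58.98793637752533 0.15430585638356448
[ 0.49611127 -0.18930965]
d [-0.3548  0.0364 -0.0432] r [  0.38  -0.21 -15.51] F [ 0.7 -0.5 -2.4] t 3.45 w 0.154
```

Emit:
arm_command:
  commands: [-0.04,0.004,-0.01,0,0,-2,0,-0.09,0.008,-0.02,0,0,-4,0,-0.14,0.013,-0.03,0,0,-6,0,-0.19,0.018,-0.04,0,0,-9,0,-0.24,0.023,-0.043,0,0,-12,0,-0.29,0.028,-0.043,0,0,-14,0,-0.33,0.033,-0.043,0,0,-15.5,0,-0.352,0.037,-0.043,0,0,-15.5,0]

```text
t: 4.35
eef_pos: [0.4929, -0.1917, 0.1959]
tool_rot: [-0.001, 0.64, 0.768, -0.001]
contact_force: [0.3, -0.2, -2.3]
gripper_width: 0.153
grasp_force: 58.9
```

Emit:
arm_command:
  commands: [0,0,0,0,0,0,0,0,0,0,0,0,0,0]

```text
t: 4.55
eef_pos: [0.4939, -0.1869, 0.1957]
tool_rot: [-0.001, 0.639, 0.769, -0.001]
contact_force: [-0.4, 0.8, -2.4]
gripper_width: 0.151
grasp_force: 58.9
```

Run:
```python
from h import *
o=get_obs();print(o['q'].round(2),o['eef_pos'].round(4))
delta([.4961,-.1893,.2],10.6)
t=snap('top','t3.png');s=snap('side','s3.png')
a=cv2.resize(t['img'][190:310,320:410,::-1],None,fx=4.4,fy=4.4,interpolation=cv2.INTER_CUBIC)
b=cv2.resize(s['img'][200:350,240:370,::-1],None,fx=3,fy=3.52,interpolation=cv2.INTER_CUBIC)
cv2.imwrite('pics/z3.png',np.hstack([a,b[:a.shape[0]]]) )
print(a.shape,b.shape)
```

```text
[-0.2   0.3   0.54  1.97 -0.19  0.92  0.62] [ 0.4939 -0.1869  0.1957]
d [-0.0027  0.0017 -0.0043] r [-0.17 -0.07 -0.06] F [-0.4  0.8 -2.4] t 4.55 w 0.151
(528, 396, 3) (528, 390, 3)
```

View pics/z3.png

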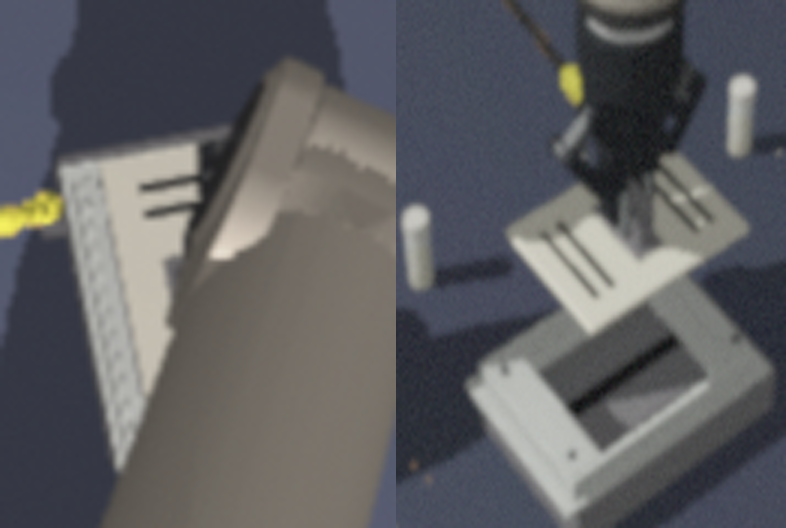

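Run:
```python
from h import *
t=dict(np.load('pics/t3.png.npz'));s=dict(np.load('pics/s3.png.npz'))
z=.1957-.0155+.006
S=lambda x,y,z:onz(s,240+(x-396)/3-.3,200+y/3.52-.3,z)[:2]
T=lambda x,y,z:onz(t,320+x/4.4-.4,190+y/4.4-.4,z)[:2]
a=np.radians(10.6);C=np.array([.4845,-.1925]);E=np.array([[np.cos(a),np.sin(a)],[-np.sin(a),np.cos(a)]])
L=lambda p:(E@(p-C)*1e3).round(1)
print('plate side L,bot,right',L(S(508,233,z)),L(S(590,333,z)),L(S(750,228,z)))
print('plate top edge y',L(T(101,168,z)),L(T(151,370,z)))
print('tank side rim corners .069', L(S(770,370,.069)),L(S(487,364,.069)),L(S(578,490,.069)),'hole/lip edge',L(S(515,362,.069)),L(S(607,460,.069)))
print('screws', L(S(503,370,.069)),L(S(572,455,.069)),L(S(737,339,.069)))
print('tcp',L(get_obs()['eef_pos'][:2]))
```

```text
plate side L,bot,right [-63.5  53.1] [-65.2 -52.6] [ 85.3 -54.5]
plate top edge y [81.9 55.5] [-37.4  49.8]
tank side rim corners .069 [ 89.8 -84.7] [-87.2  56.7] [-92.2 -72.3] hole/lip edge [-68.3  44.6] [-60.1 -66.4]
screws [-80.   44.6] [-79.1 -46.9] [ 86.9 -47.5]
tcp [11.2  5. ]
```

Run:
```python
from h import *
a=np.radians(10.6);C=np.array([.4845,-.1925]);E=np.array([[np.cos(a),np.sin(a)],[-np.sin(a),np.cos(a)]])
L=lambda p:(E@(p[:2]-C)*1e3).round(1)
for f,pts in(('top0',[(328+148/5.4,214+500/6.6),(328+320/5.4,214+462/6.6),(328+85/5.4,214+117/6.6),(328+256/5.4,214+77/6.6)]),('side0',[(258+64/3.5,262+258/5.94),(258+142/3.5,262+400/5.94)]),('s3',[(240+107/3,200+370/3.52),(240+176/3,200+455/3.52),(240+341/3,200+339/3.52)])):
    c=dict(np.load(f'pics/{f}.png.npz'));g=255-cv2.cvtColor(c['img'],cv2.COLOR_RGB2GRAY).astype(float)
    P=[]
    for u,v in pts:
        u0,v0=int(round(u-.4)),int(round(v-.4));w=g[v0-2:v0+3,u0-2:u0+3];w=(w-np.median(w)-3).clip(0)
        yy,xx=np.mgrid[-2:3,-2:3];uu,vv=u0+(w*xx).sum()/w.sum(),v0+(w*yy).sum()/w.sum()
        p=onz(c,uu,vv,.069);P.append(p[:2]);print(f,round(uu,1),round(vv,1),L(p))
    d=P[1]-P[0];print('yaw',np.degrees(np.arctan2(d[0],-d[1])))
```

```text
top0 354.9 289.5 [-79.7  42.4]
top0 386.9 283.6 [-80.  -47.5]
top0 343.1 230.7 [86.9 43. ]
top0 374.7 224.7 [ 87.  -47.4]
yaw 10.405351434399542
side0 276.0 304.9 [-79.   43.5]
side0 298.2 328.8 [-79.  -46.3]
yaw 10.578295673076871
s3 275.5 303.9 [-78.2  46.6]
s3 298.2 328.8 [-79.1 -46.4]
s3 353.9 294.8 [ 90.3 -45.4]
yaw 10.043763210858799
```

```bash
cat >> h.py <<'E'
a=np.radians(10.5);C=np.array([.4845,-.1925]);EX=np.array([np.cos(a),np.sin(a)]);EY=np.array([-EX[1],EX[0]])
def goN(Nx,Nz,th,y=2.5,yaw=10.5):  # near-bottom corner, mm, C frame; Nz above ledge
    r=np.radians(th);x=Nx+75*np.cos(r)-15.5*np.sin(r);z=50+Nz+75*np.sin(r)+15.5*np.cos(r)
    return delta([*(C+EX*x/1e3+EY*y/1e3),z/1e3],yaw,th)
def where():
    o=get_obs();w,x,y,z=o['tool_rot'];Z=Ro.from_quat([x,y,z,w]).as_matrix();th=np.degrees(np.arcsin(Z[:2,2]@EX))
    p=o['eef_pos'];l=np.array([(p[:2]-C)@EX,(p[:2]-C)@EY,p[2]-.05])*1e3;r=np.radians(th)
    F=o['contact_force'];print('N x %.1f z %.1f th %.2f y %.1f'%(l[0]-75*np.cos(r)+15.5*np.sin(r),l[2]-75*np.sin(r)-15.5*np.cos(r),th,l[1]),'F',(F[:2]@EX).round(1),(F[:2]@EY).round(1),F[2].round(1),'M',(o['torque'][:2]@EY).round(2),'t',o['t'],'yaw',np.degrees(np.arctan2(Z[1,1],Z[0,1])).round(2),o['q'][5].round(2))
E
python3 - <<'E'
from h import *
where();goN(-50,50,18);goN(-50,4,18)
E
```

```text
N x -63.9 z 130.8 th -0.11 y 5.0 F 0.7 -0.4 -2.4 M -0.02 t 4.65 yaw 10.71 0.92
d [-0.0026  0.0055  0.0583] r [-18.11  -0.11   0.2 ] F [ 0.7 -0.2 -2.4] t 4.65 w 0.156
d [-0.0027  0.0056  0.1043] r [-18.11  -0.11   0.2 ] F [ 0.7 -0.2 -2.4] t 4.65 w 0.156
```

Emit:
arm_command:
  commands: [0,0,0.0,-4,0,0,0,-0.001,0.002,0.0,-9,0,0,0,-0.0026,0.004,0.01,-14,0,0.2,0,-0.0026,0.0055,0.025,-18,0,0.2,0,-0.0026,0.0055,0.045,-18,0,0.2,0,-0.0026,0.0055,0.058,-18,0,0.2,0,-0.0026,0.0055,0.058,-18,0,0.2,0,-0.0026,0.0055,0.058,-18,0,0.2,0]

```text
t: 5.45
eef_pos: [0.501, -0.1877, 0.1393]
tool_rot: [0.099, 0.632, 0.759, 0.12]
contact_force: [0.7, -0.5, -2.1]
gripper_width: 0.154
grasp_force: 58.9
```

Run:
```python
from h import *
where();goN(-50,4,18)
```

```text
N x -49.4 z 51.4 th 17.97 y 1.7 F 0.6 -0.6 -2.1 M 0.5 t 5.45 yaw 10.49 0.49
d [ 0.0007 -0.0152  0.0448] r [-0.03 -0.06 -0.01] F [ 0.7 -0.5 -2.1] t 5.45 w 0.154
```

Emit:
arm_command:
  commands: [0,-0.003,0.009,0,0,0,0,0,-0.006,0.018,0,0,0,0,0,-0.009,0.027,0,0,0,0,0,-0.012,0.036,0,0,0,0,0,-0.015,0.045,0,0,0,0,0,-0.015,0.045,0,0,0,0]

```text
t: 6.05
eef_pos: [0.4995, -0.1886, 0.0902]
tool_rot: [0.099, 0.633, 0.759, 0.12]
contact_force: [0.3, 0.2, -2.0]
gripper_width: 0.154
grasp_force: 58.9
```

Run:
```python
from h import *
where();goN(-56,1,18)
s=snap('side','s4.png')
cv2.imwrite('pics/z4.png',cv2.resize(s['img'][240:350,255:375,::-1],None,fx=5,fy=5,interpolation=cv2.INTER_CUBIC))
```

```text
N x -51.2 z 2.4 th 17.86 y 1.1 F 0.3 0.1 -2.0 M 0.53 t 6.05 yaw 10.35 0.39
d [ 0.0014 -0.0051 -0.0003] r [-0.14 -0.07 -0.14] F [ 0.3  0.2 -2. ] t 6.05 w 0.154
```

View pics/z4.png

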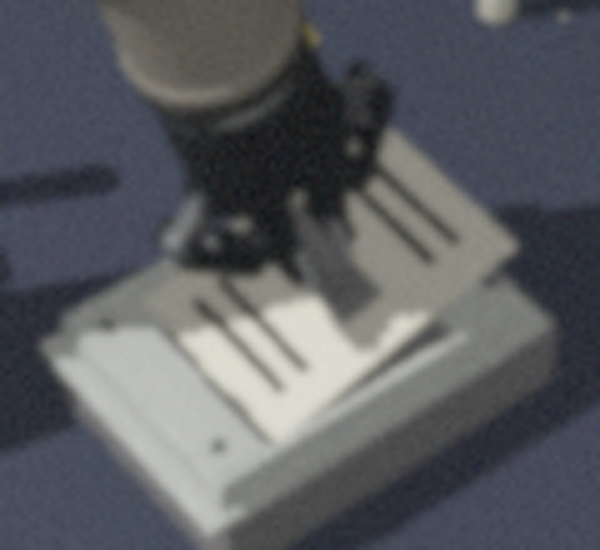

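The side view shows the near edge just inside the wide lip's free edge (corner at (268,443) in the crop), with no contact yet. I'll slide towards the lip.

Emit:
arm_command:
  commands: [0.0005,-0.0015,-0.0002,0,0,0,0,0.001,-0.003,-0.0005,0,0,0,0,0.001,-0.005,-0.001,0,0,0,0,0.001,-0.007,-0.0015,0,0,0,0,0.001,-0.0085,-0.002,0,0,0,0,0.001,-0.01,-0.0022,0,0,0,0,0.001,-0.01,-0.0022,0,0,0,0]

```text
t: 6.8
eef_pos: [0.4901, -0.1897, 0.0909]
tool_rot: [0.1, 0.632, 0.759, 0.12]
contact_force: [-0.1, 0.1, -2.1]
gripper_width: 0.153
grasp_force: 58.9
```

Run:
```python
from h import *
where();goN(-70,1,18)
```

```text
N x -60.5 z 2.9 th 18.00 y 1.7 F -0.1 0.1 -2.1 M 0.48 t 6.8 yaw 10.38 0.38
d [ 0.0008 -0.0096 -0.0011] r [-0.   -0.   -0.11] F [-0.1  0.1 -2.1] t 6.8 w 0.153
```

Emit:
arm_command:
  commands: [0.0,-0.0015,0,0,0,0,0,0.0,-0.003,0,0,0,0,0,0.0,-0.0045,-0.0003,0,0,0,0,0.0,-0.006,-0.0007,0,0,0,0,0,-0.0065,-0.001,0,0,0,0,0,-0.0065,-0.001,0,0,0,0]

```text
t: 7.4
eef_pos: [0.4847, -0.1906, 0.0901]
tool_rot: [0.1, 0.632, 0.759, 0.121]
contact_force: [4.4, 0.8, -3.5]
gripper_width: 0.155
grasp_force: 58.7
```

Run:
```python
from h import *
where();goN(-75,1,18)
```

```text
N x -66.0 z 2.1 th 18.06 y 1.8 F 4.5 -0.0 -3.5 M -0.67 t 7.4 yaw 10.44 0.38
d [ 0.0007 -0.0089 -0.0016] r [ 0.06  0.01 -0.06] F [ 4.4  0.8 -3.5] t 7.4 w 0.155
```

Emit:
arm_command:
  commands: [0.0,-0.0015,-0.0003,0,0,0,0,0.0,-0.003,-0.0007,0,0,0,0,0.0,-0.0045,-0.001,0,0,0,0,0.0,-0.006,-0.0015,0,0,0,0,0,-0.007,-0.002,0,0,0,0,0,-0.007,-0.002,0,0,0,0]

```text
t: 8.0
eef_pos: [0.4784, -0.1918, 0.0903]
tool_rot: [0.101, 0.632, 0.759, 0.121]
contact_force: [6.8, 2.5, -3.8]
gripper_width: 0.156
grasp_force: 58.6
```

Run:
```python
from h import *
where();goN(-76,1,18);goN(-77,1,12)
```

```text
N x -72.4 z 2.2 th 18.13 y 1.8 F 7.1 1.2 -3.8 M -1.32 t 8.0 yaw 10.45 0.38
d [ 0.0007 -0.0038  0.0002] r [ 0.13  0.02 -0.05] F [ 6.8  2.5 -3.8] t 8.0 w 0.156
d [ 0.0007 -0.0036  0.0078] r [ 6.13  0.01 -0.05] F [ 6.8  2.5 -3.8] t 8.0 w 0.156
```

Emit:
arm_command:
  commands: [0.0,-0.0015,0,0,0,0,0,0.0,-0.0028,0,0,0,0,0,0.0,-0.004,0,0,0,0,0,0.0,-0.004,0.0015,1.3,0,0,0,0.0,-0.004,0.003,2.5,0,0,0,0.0,-0.004,0.0045,3.8,0,0,0,0,-0.004,0.006,5,0,0,0,0,-0.004,0.006,5,0,0,0]

```text
t: 8.8
eef_pos: [0.4786, -0.1919, 0.0839]
tool_rot: [0.074, 0.635, 0.764, 0.088]
contact_force: [8.5, 4.6, -1.3]
gripper_width: 0.148
grasp_force: 59.2
```

Run:
```python
from h import *
where();goN(-77.5,1,13);goN(-78,1,8)
```

```text
N x -75.1 z 1.7 th 13.24 y 1.7 F 9.2 2.9 -1.3 M -1.71 t 8.8 yaw 10.55 0.44
d [ 0.0008 -0.0024  0.0004] r [0.24 0.07 0.05] F [ 8.5  4.6 -1.3] t 8.8 w 0.148
d [ 0.0008 -0.0018  0.0069] r [5.24 0.07 0.05] F [ 8.5  4.6 -1.3] t 8.8 w 0.148
```

Emit:
arm_command:
  commands: [0.0005,-0.0008,0,0,0,0,0,0.001,-0.0016,0,0,0,0,0,0.001,-0.0022,0.001,1,0,0,0,0.001,-0.0022,0.0025,2,0,0,0,0.001,-0.0022,0.004,3,0,0,0,0.001,-0.0022,0.005,4,0,0,0,0.001,-0.0022,0.005,4,0,0,0]

```text
t: 9.5
eef_pos: [0.4785, -0.1917, 0.079]
tool_rot: [0.053, 0.637, 0.766, 0.062]
contact_force: [10.3, 2.2, 1.2]
gripper_width: 0.154
grasp_force: 59.8
```

Run:
```python
from h import *
where();goN(-78,1,9);goN(-78.5,1,5);goN(-78.5,1,3)
```

```text
N x -77.2 z 1.5 th 9.36 y 1.9 F 10.5 0.3 1.2 M -2.39 t 9.5 yaw 10.54 0.5
d [ 0.0006 -0.0008  0.0008] r [0.36 0.16 0.04] F [10.3  2.2  1.2] t 9.5 w 0.154
d [ 0.0007 -0.0004  0.006 ] r [4.36 0.16 0.04] F [10.3  2.2  1.2] t 9.5 w 0.154
d [ 0.0007 -0.0001  0.0086] r [6.36 0.16 0.03] F [10.3  2.2  1.2] t 9.5 w 0.154
```

Emit:
arm_command:
  commands: [0,-0.0005,0.0005,0.8,0,0,0,0,-0.0007,0.0015,1.6,0,0,0,0,-0.0007,0.0025,2.4,0,0,0,0,-0.0006,0.0037,3.3,0,0,0,0,-0.0005,0.005,4.3,0,0,0,0,-0.0005,0.005,4.3,0,0,0]

```text
t: 10.1
eef_pos: [0.4798, -0.1915, 0.0739]
tool_rot: [0.03, 0.638, 0.768, 0.034]
contact_force: [12.3, 3.0, -1.9]
gripper_width: 0.155
grasp_force: 59.1
```

Run:
```python
from h import *
where();goN(-78.5,1.6,2.5);goN(-78.5,1.6,0)
```

```text
N x -77.7 z 1.7 th 5.16 y 1.8 F 12.6 0.7 -1.9 M -2.85 t 10.1 yaw 10.55 0.57
d [ 0.0007 -0.0002  0.0035] r [2.66 0.19 0.05] F [12.3  3.  -1.9] t 10.1 w 0.155
d [0.0007 0.0003 0.0068] r [5.16 0.2  0.05] F [12.3  3.  -1.9] t 10.1 w 0.155
```

Emit:
arm_command:
  commands: [0,0,0.0008,0.6,0,0,0,0,0,0.0016,1.2,0,0,0,0,0,0.0024,1.8,0,0,0,0,0,0.0032,2.5,0,0,0,0,0,0.0032,2.5,0,0,0]

```text
t: 10.6
eef_pos: [0.4805, -0.1914, 0.0707]
tool_rot: [0.017, 0.639, 0.769, 0.017]
contact_force: [12.6, 3.0, -2.2]
gripper_width: 0.156
grasp_force: 59.3
```

Run:
```python
from h import *
where();goN(-78,1.6,0)
```

```text
N x -77.9 z 1.7 th 2.73 y 1.8 F 13.0 0.7 -2.2 M -3.1 t 10.6 yaw 10.54 0.61
d [0.0007 0.0006 0.0036] r [2.73 0.2  0.04] F [12.6  3.  -2.2] t 10.6 w 0.156
```

Emit:
arm_command:
  commands: [0,0.0001,0.0008,0.6,0,0,0,0,0.0002,0.0016,1.2,0,0,0,0,0.0004,0.0024,1.8,0,0,0,0,0.0006,0.0032,2.5,0,0,0,0,0.0006,0.0035,2.7,0,0,0,0,0.0006,0.0035,2.7,0,0,0]

```text
t: 11.2
eef_pos: [0.4811, -0.1912, 0.0672]
tool_rot: [0.002, 0.639, 0.769, -0.001]
contact_force: [12.9, 2.0, -2.1]
gripper_width: 0.156
grasp_force: 59.4
```

Run:
```python
from h import *
where();goN(-68,1.6,0)
s=snap('side','s5.png')
cv2.imwrite('pics/z5.png',cv2.resize(s['img'][240:350,255:375,::-1],None,fx=5,fy=5,interpolation=cv2.INTER_CUBIC))
```

```text
N x -78.1 z 1.6 th 0.06 y 1.9 F 13.1 -0.4 -2.1 M -2.99 t 11.2 yaw 10.53 0.65
d [0.0006 0.0101 0.0001] r [0.06 0.19 0.03] F [12.9  2.  -2.1] t 11.2 w 0.156
```

View pics/z5.png

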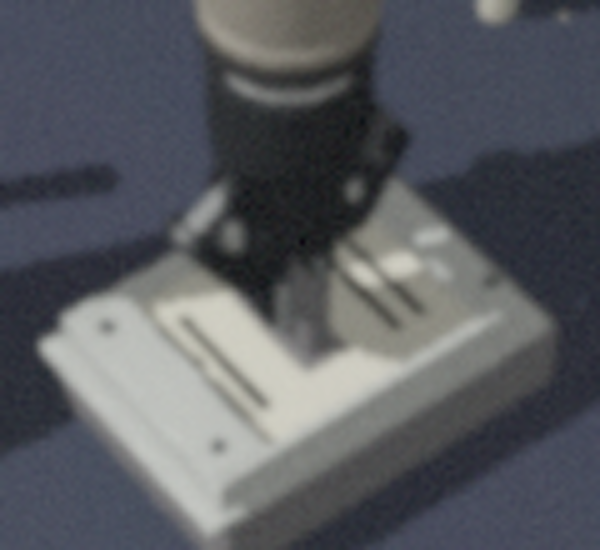

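The side view shows the plate lying almost level between the lips. The load on the wrist is still the plate's full weight, so I'll lower it until the ledge is felt.

Emit:
arm_command:
  commands: [0,0.0005,0.0005,0,0,0,0,0,0.001,0.001,0,0,0,0,0,0.001,0.0015,0,0,0,0,0,0.001,0.002,0,0,0,0,0,0.001,0.002,0,0,0,0]

```text
t: 11.75
eef_pos: [0.4813, -0.1914, 0.0656]
tool_rot: [0.001, 0.639, 0.769, -0.001]
contact_force: [9.4, 3.7, 5.4]
gripper_width: 0.155
grasp_force: 60.5
```

Run:
```python
from h import *
where()
```

```text
N x -78.0 z 0.0 th 0.01 y 1.7 F 9.9 1.9 5.4 M -2.07 t 11.75 yaw 10.49 0.65
```

Emit:
arm_command:
  commands: [0,0.001,-0.0004,0,0,0,0,0,0.002,-0.0006,0,0,0,0,0,0.0035,-0.0006,0,0,0,0,0,0.005,-0.0006,0,0,0,0,0,0.0065,-0.0006,0,0,0,0,0,0.0075,-0.0006,0,0,0,0,0,0.0075,-0.0006,0,0,0,0]

```text
t: 12.45
eef_pos: [0.4859, -0.1905, 0.0655]
tool_rot: [-0.001, 0.64, 0.768, -0.002]
contact_force: [3.3, 1.2, 6.6]
gripper_width: 0.154
grasp_force: 60.8
```

Run:
```python
from h import *
where()
```

```text
N x -73.3 z 0.3 th -0.22 y 1.7 F 3.5 0.6 6.6 M -1.06 t 12.45 yaw 10.42 0.66
```

Emit:
arm_command:
  commands: [0,0.0005,-0.0006,0,0,0,0,0,0.001,-0.0008,0,0,0,0,0,0.002,-0.0008,0,0,0,0,0,0.003,-0.0008,0,0,0,0,0,0.003,-0.0008,0,0,0,0]

```text
t: 12.95
eef_pos: [0.4871, -0.1902, 0.0655]
tool_rot: [-0.002, 0.64, 0.768, -0.003]
contact_force: [2.0, -0.5, 5.9]
gripper_width: 0.149
grasp_force: 60.7
```

Run:
```python
from h import *
where()
```

```text
N x -72.1 z 0.6 th -0.40 y 1.8 F 1.9 -0.9 5.9 M -1.08 t 12.95 yaw 10.38 0.66
```

Emit:
arm_command:
  commands: [0,0.0005,-0.0006,0,0,0,0,0,0.001,-0.0012,0,0,0,0,0,0.001,-0.0016,0,0,0,0,0,0.001,-0.0016,0,0,0,0]
  force: 20

```text
t: 13.35
eef_pos: [0.4882, -0.1894, 0.0663]
tool_rot: [-0.002, 0.64, 0.768, -0.003]
contact_force: [6.3, -1.3, -5.1]
gripper_width: 0.152
grasp_force: 59.2
```

Run:
```python
from h import *
where()
```

```text
N x -70.9 z 1.3 th -0.43 y 2.3 F 6.0 -2.4 -5.1 M -1.68 t 13.35 yaw 10.43 0.67
```

Emit:
arm_command:
  commands: [0,0,0.0004,0,0,0,0.17,0,0,0.0004,0,0,0,0.2,0,0,0.0004,0,0,0,0.25,0,0,0.0,0,0,0,0.35,0,0,0,0,0,0,0.45,0,0,0,0,0,0,0.45]

```text
t: 13.95
eef_pos: [0.4859, -0.1891, 0.066]
tool_rot: [-0.004, 0.64, 0.768, -0.004]
contact_force: [0.0, -0.2, 0.2]
gripper_width: 0.453
grasp_force: 0.0
```

Emit:
arm_command:
  commands: [0,0,-0.005,0,0,0,0.45,0,0,-0.02,0,0,0,0.45,0,0,-0.05,0,0,0,0.45,0,0,-0.09,0,0,0,0.45,0,0,-0.13,0,0,0,0.45,0,0,-0.17,0,0,0,0.45,0,0,-0.2,0,0,0,0.45,0,0,-0.2,0,0,0,0.45]

```text
t: 14.75
eef_pos: [0.491, -0.1904, 0.2716]
tool_rot: [0.0, 0.64, 0.768, -0.001]
contact_force: [0.5, -0.5, -0.4]
gripper_width: 0.451
grasp_force: 0.0
```

Run:
```python
from h import *
where()
s=snap('side','s6.png')
cv2.imwrite('pics/z6.png',cv2.resize(s['img'][240:350,255:375,::-1],None,fx=5,fy=5,interpolation=cv2.INTER_CUBIC))
```

```text
N x -68.2 z 206.2 th -0.03 y 0.9 F 0.4 -0.6 -0.4 M -0.04 t 14.75 yaw 10.36 1.08
```

View pics/z6.png

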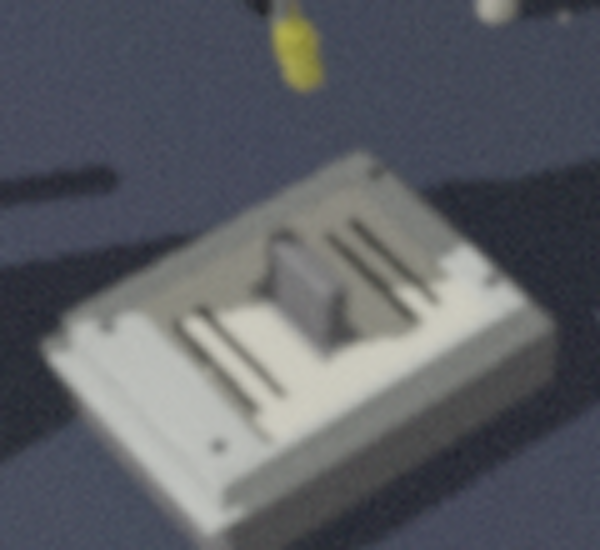

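The side view shows the plate flat in the frame, caught under both lips, with the tab standing upright at (305,290) and the gripper clear.

```bash
python3 -c "
from h import *
print(hand_in())"
```

```text
the job is handed in; nothing more can be done
None
```

I handed the job in at about 15 s: the cover plate lies flat on the ledges under both lips, by the last side view, and is let go. The strongest wrist force I read was about 13 N, I touched none of the other things, and the judge gave no verdict back.

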